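Hook the extraction paddle on from over the spatter guard

TASK

Switch the fume extraction on: take the hooked rod from its yellow cradle by the orange handle, reach over the blue spatter guard and, with the rod's hook, pull the green paddle fully over towards the guard. Do not touch the green switch with the gripper and leave the red switch as it is, then lay the rod back in the forks of its cradle, hook hanging down as before, and let go.

Things in the scene. Friction and masses are not known exactly. Their poses are not given: they have to be found in the camera images.
- rod_grip (a point): Centre of the rod's orange handle: flat-sided, 90 mm long (x), 22 wide (y), 28 high (z); the rod (about 0.2 kg) balances here. x points to the hook, z up. A 10 mm round steel rod runs along x through the handle; 190 mm ahead of this point it bends straight down for 110 mm; a 28 mm collar sits 99 to 115 mm behind. At the start it lies level, this point 140 mm above the bench
- hook_tip (a point): Lower end of the rod's bent-down part, at x = 190 mm, z = -110 mm from rod_grip, same axes. The point is on the rod's centre line; its round end reaches 5 mm lower
- cradle: Fixed yellow cradle the rod lies in. Origin: on the bench, straight under where rod_grip lies (and is to lie again); x along the rod to the hook. Two V forks across the rod, 10 mm thick, at x = -70 and +80 mm, open upwards, mouth about 50 mm wide, tops about 160 mm high; the round rod rests in them with its centre 140 mm high
- guard: Fixed blue spatter guard, U-shaped from above, 140 mm high, 5 mm sheet. Origin: on the bench under the middle of its main sheet, which is 360 mm long (y); x points away from the robot, to the switches behind it. A wing at each end runs 165 mm in +x
- green_switch: Fixed grey switch box, 100 (x) by 70 (y) by 30 mm high, with the green paddle. Origin: centre of its underside, 75 mm behind the guard's sheet; axes as the guard's. Paddle hinge along y, 30 mm above the origin; paddle 40 mm wide (y), 8 thick, 80 from hinge to top edge. An equal box with a red paddle stands 140 mm beside it along y, on either side
- green_paddle (a joint): Angle of the green paddle, rad: 0 to 0.1 at the start, where at 0 it leans 0.45 rad from upright away from the guard (+x of green_switch); 0.9 is fully over, leaning 0.45 rad towards the guard (-x). Friction hinge (0.08 N m, about 2 N at 40 mm from the hinge); it stays where it is left
- red_paddle (a joint): Angle of the red paddle (not to be switched), same meaning as the green one

How it is judged:
On the way, in this order (a step that is already met when the one before it is completed fails the run):
1. the hook is lowered behind the guard at the green switch, below the guard's top, with the paddle still off (x of hook_tip in the frame of green_switch between -0.07 and 0.2 m and y of hook_tip in the frame of green_switch between -0.06 and 0.06 m and height (world z) of hook_tip below 0.135 m and value of joint green_paddle below 0.3 rad), for 0.05 s.
2. the green paddle is pulled over (value of joint green_paddle above 0.7 rad), for 0.1 s.
At the end, for the whole second after the job is handed in: The green paddle is over (more than 0.7 of its 0.9 rad), the red paddle still off (below 0.25 rad), and the rod lies at rest in its cradle, its handle within 25 mm of where it was, hook hanging down (within 14 degrees) (value of joint green_paddle above 0.7 rad and value of joint red_paddle below 0.25 rad and distance of rod_grip from where it was at the start of the episode below 0.025 m and angle between rod_grip's own z axis and vertical below 0.25 rad and linear speed of rod below 0.03 m/s); the robot touches nothing.
It fails at once if the gripper or arm touches the green switch (contact force between any of the fingers, the arm and green_switch above 1 N).
It fails at once if the red paddle is moved (value of joint red_paddle above 0.25 rad).
It also fails if it takes over 56 s, if anything falls off the work surface, if the arm or the gripper's body presses on something with over 40 N, if the wrist force passes 120 N, or if a joint passes its speed limit or range.

ROBOT

A 6-joint arm with a two-finger parallel gripper is mounted at the origin on the work surface. World frame = base frame: x ahead of the robot, y to its left, z up, the work surface at z = 0. Lengths are in m, angles in rad, forces in N, time in s.
With the tool pointing down it reaches from about 0.325 to 0.85 m from the base axis. Payload 4.4 kg.
Tool frame: the origin (TCP) lies on the centre line of the jaws, within the pads' length; the fingertips stand r.tcp_to_tips ahead of it and the grasp point (between the pads) lies 6 mm ahead of it (r.tcp_to_tips is the distance from the TCP to the fingertips, in m); z points along the fingers, y is the line along which they close (so a half turn about z gives the same grasp; the last joint's range is limited). The gripper opens to 94 mm and grips with 3 to 60 N. Pads are 16 mm wide; open, the fingers measure 119 mm over their backs; the gripper's body (75 mm by 177 mm) begins 78 mm behind the grasp point.
Start: joints at [1.181, 0.207, 1.542, -0, 1.393, -0.15], TCP at [0.137, 0.559, 0.209] pointing down, gripper open.
Joint ranges: [-2.73, 2.73], [-0.86, 2.22], [0.23, 2.46], [-1.11, 4.25], [0.08, 2.63], [-2.82, 2.82]. Speed limits (rad/s): [2.79, 2.79, 3.14, 3.14, 3.14, 3.14].

INTERFACE

Orientations are given as a unit quaternion [x, y, z, w].
In Python, from cell import r gives the robot as it stands.
- The arm moves only by the tool jog_arm, never from a script. Its argument "deltas" is one flat list of numbers, 5 for each row, row after row: the shift along the tool's x, y, z in m, then the turn about the tool's z in rad, then the opening, from 0 (shut) to 1 (fully open). A call has 1 to 10 rows; each row shifts and turns the commanded pose from where the row before left it, along the tool's axes as they then stand; what a row does not reach is not made up. A row lasts 1/12 s, in which the tool goes at most 41.7 mm and 7.16 degrees, less where a joint would pass 70% of its speed; a pose out of reach is approached as far as the arm can. A call is refused whole if a number of a shift passes 0.0417 or a number of a turn 0.125, either way. A call with a gripper value outside its range is refused whole. The fingers move at their own pace and stop on an object; "force" is the grip in N (left out, the last holds). Time passes only in rows, so rows that do not move let the fingers close. It gives the time, the measured TCP pose, the force, the opening and the grip force at its end, in the units of the state.
- r.sense(): the state, without advancing time (a new reading comes with each control period).
- r.grab_frame(name): name is "scene" or "side" or "wrist"; returns a dict with "image" (400x640x3 uint8, red, green, blue), "K" (3x3 intrinsics, pixels), "distortion" ([k1, k2, p1, p2, k3] as OpenCV has them; the pictures are not rectified), "extrinsics" (4x4, takes a point from camera to world coordinates). Camera axes: x right, y down, z forward; pixel columns grow to the right and rows downward; lengths in m; the calibration is good to about 2 mm. A picture is of the moment at which its call begins. There is no depth.
- r.hand_in(): hands the job in; it is judged then, once.
The state is a dict: "time": time; "qpos": joint angles; "qvel": joint speeds; "effort": joint torques, N m; "tool_pos": TCP position; "orientation": TCP orientation; "contact_force": force on the tool from outside, world axes, zero at the start; "moment": the same for the moment, N m; "finger_gap": opening from 0.0 (shut) to 1.0 (fully open); "grip_force": force on a finger pad.
Only numpy, scipy, OpenCV 4.12 (cv2) and the standard library are available. Lean on these libraries where they do the work, as an engineer would, in place of code of your own. Each camera call takes 0.05 s, during which the arm holds its last target. There are 200 camera calls.

## Working session

There is one attempt and no reset: what is moved stays moved. The work goes in short steps, Python scripts to look and compute and a tool call to move; the robot and the scene stay as the last step left them, time stands still between calls to the robot, and variables do not carry over. Pictures are saved under pics/ and viewed, at most 10 in all, crops included, and the job is handed in when it is done.

Besides the shell and the picture viewer there is one more tool, called after "Call:" by a JSON object that holds its "op" and its "data", one argument or row to a line. jog_arm: Moves the arm, as the interface text tells. Its arguments: {"type":"object","properties":{"deltas":{"type":"array","items":{"type":"number"}},"force":{"type":"number"}},"required":["deltas"]}

```bash
mkdir -p pics; ls
cat > h.py <<'E'
import numpy as np, cv2
from cell import r
def ray(f,uv):
    p=cv2.undistortPoints(np.array(uv,float).reshape(-1,1,2),f["K"],np.array(f["distortion"],float)).reshape(-1,2)
    E=np.array(f["extrinsics"]); d=np.c_[p,np.ones(len(p))]@E[:3,:3].T
    return E[:3,3],d
def onz(f,uv,z):
    o,d=ray(f,uv); return o+d*((z-o[2])/d[:,2])[:,None]
def proj(f,P):
    E=np.linalg.inv(np.array(f["extrinsics"])); rv=cv2.Rodrigues(E[:3,:3])[0]
    return cv2.projectPoints(np.array(P,float).reshape(-1,1,3),rv,E[:3,3],np.array(f["K"],float),np.array(f["distortion"],float))[0].reshape(-1,2)
def tri(f1,u1,f2,u2):
    o1,d1=ray(f1,[u1]);o2,d2=ray(f2,[u2]);d1=d1[0];d2=d2[0]
    s=np.linalg.lstsq(np.c_[d1,-d2],o2-o1,rcond=None)[0]
    a=o1+s[0]*d1;b=o2+s[1]*d2
    return (a+b)/2,np.linalg.norm(a-b)
def hsv(f): return cv2.cvtColor(f["image"],cv2.COLOR_RGB2HSV)
def save(f,n): cv2.imwrite("pics/"+n,f["image"][:,:,::-1])
E
python3 - <<'E'
from h import *
import pickle
fs={n:r.grab_frame(n) for n in("scene","side","wrist")}
pickle.dump(fs,open("f0.pkl","wb"))
a=np.vstack([fs["scene"]["image"],fs["side"]["image"]])
cv2.imwrite("pics/a.png",cv2.resize(a[:,:,::-1],(480,600),interpolation=cv2.INTER_AREA))
save(fs["scene"],"scene.png");save(fs["side"],"side.png")
for n in fs: print(n,np.round(fs[n]["extrinsics"],3).tolist(),fs[n]["K"][0][0])
print(r.sense(),r.tcp_to_tips)
E
```

```text
pics
scene [[-0.349, 0.799, -0.49, 1.006], [0.937, 0.291, -0.193, 0.113], [-0.011, -0.526, -0.85, 0.884], [0.0, 0.0, 0.0, 1.0]] 367.64112351827583
side [[0.574, 0.545, -0.611, 1.174], [0.818, -0.363, 0.445, -0.537], [0.021, -0.756, -0.655, 0.779], [0.0, 0.0, 0.0, 1.0]] 480.45250518290777
wrist [[0.236, 0.943, 0.235, 0.068], [0.972, -0.229, -0.06, 0.575], [-0.003, 0.242, -0.97, 0.385], [0.0, 0.0, 0.0, 1.0]] 344.33525623940005
{'time': 0.15, 'qpos': array([ 1.18053084e+00,  2.07297704e-01,  1.54262170e+00,  1.22019174e-05,
        1.39347129e+00, -1.50514950e-01]), 'qvel': array([ 9.36182270e-04, -9.95756409e-04, -3.95451413e-03,  7.45827293e-04,
        4.35554319e-05,  1.16916063e-03]), 'effort': array([ 1.80345211e-06, -3.71317506e+01, -2.81808078e+01,  6.98613259e-02,
        3.27867328e-02, -9.28285544e-05]), 'tool_pos': array([0.13631821, 0.55797398, 0.20791776]), 'orientation': array([ 1.19589400e-01,  9.92823029e-01, -8.64750008e-04, -2.45920631e-04]), 'contact_force': array([-0.57744813,  0.32445922, -1.19395133]), 'moment': array([-0.05815838,  0.00682818, -0.03462761]), 'grip_force': 0.0, 'finger_gap': 1.0005047252334152} 0.025
```

View pics/scene.png

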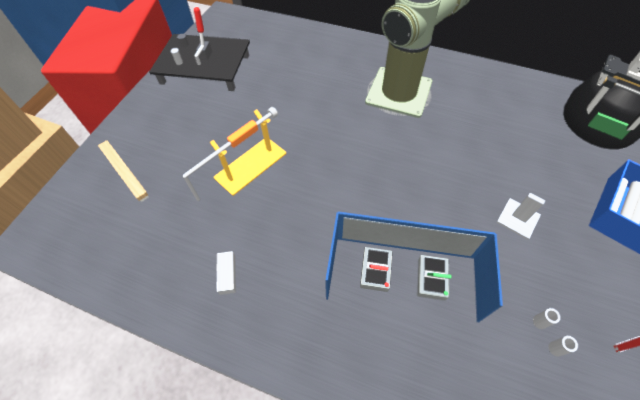

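View pics/side.png

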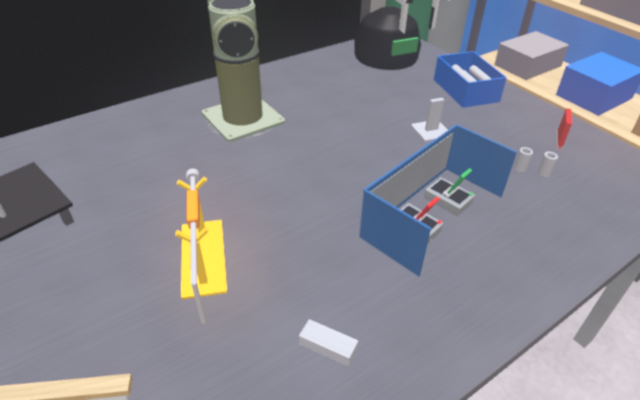

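The scene picture shows the rod in its cradle: handle about (243,134), collar (273,111), bend (186,177), tip (197,199). The guard top runs from (340,215) to (496,236), the red switch is at (377,268) and the green at (435,276). The side picture shows the handle at (193,205), bend (195,280), tip (203,321) and green paddle (459,181).

Run:
```python
from h import *
import pickle
fs=pickle.load(open("f0.pkl","rb"));S,D=fs["scene"],fs["side"]
def cen(f,lo,hi,box):
    m=cv2.inRange(hsv(f),lo,hi);k=np.zeros_like(m);x0,y0,x1,y1=box;k[y0:y1,x0:x1]=m[y0:y1,x0:x1]
    n,l,st,c=cv2.connectedComponentsWithStats(k);i=1+np.argmax(st[1:,4]);ys,xs=np.where(l==i)
    pts=np.c_[xs,ys].astype(np.float32)
    return c[i],st[i],cv2.boxPoints(cv2.minAreaRect(pts))
a=cen(S,(5,150,120),(17,255,255),(215,110,275,160));b=cen(D,(5,150,120),(17,255,255),(170,180,215,230))
print("handle",a[:2],b[:2],tri(S,a[0],D,b[0]))
for n,u,v in(("collar",(273,111),(193,174)),("bend",(186,177),(195,280)),("tip",(197,199),(203,321))):print(n,tri(S,u,D,v))
for n,p in (("green",((45,150,60),(80,255,255))),("red",((0,150,80),(4,255,255)))):
    for f,box in((S,(340,250,470,300)),(D,(400,165,480,225))):
        c=cen(f,*p,box);print(n,c[0],c[2].round(1).tolist())
print("guard S z.14",onz(S,[(340,215),(497,235)],.14).round(4))
bb=np.array([(0,0)])
for f,nm in((S,"S"),(D,"D")):
    x=f["image"][200:330,310:520] if nm=="S" else f["image"][120:280,350:530]
    cv2.imwrite(f"pics/z{nm}.png",cv2.resize(x[:,:,::-1],None,fx=3.5,fy=3.5,interpolation=cv2.INTER_CUBIC))
```

```text
handle (array([244.14792899, 135.5739645 ]), array([231, 125,  27,  22, 169], dtype=int32)) (array([195.91818182, 213.65454545]), array([187, 190,  13,  38, 110], dtype=int32)) (array([ 0.45826636, -0.33419427,  0.12758404]), np.float64(0.005396468776286827))
collar (array([ 0.35668337, -0.29269508,  0.14148111]), np.float64(0.0008526717072165239))
bend (array([ 0.63276831, -0.40623871,  0.14025988]), np.float64(0.00607118981725858))
tip (array([ 0.6345245 , -0.41162616,  0.03094541]), np.float64(0.0017344949335217946))
green [433. 274.] [[433.0, 274.0], [433.0, 274.0], [433.0, 274.0], [433.0, 274.0]]Traceback (most recent call last):
  File "<stdin>", line 14, in <module>
  File "<stdin>", line 6, in cen
    return _wrapfunc(a, 'argmax', axis=axis, out=out, **kwds)
    return bound(*args, **kwds)
ValueError: attempt to get argmax of an empty sequence
```

Run:
```python
from h import *
import pickle
fs=pickle.load(open("f0.pkl","rb"));S,D=fs["scene"],fs["side"]
print(S["image"][270:280,428:452:3].tolist()[5],hsv(S)[275,430:450:3].tolist(),hsv(D)[181,455:465:3].tolist())
print("guard S z.14",onz(S,[(340,215),(497,235)],.14).round(4))
for f,nm in((S,"S"),(D,"D")):
    x=f["image"][200:330,310:520] if nm=="S" else f["image"][120:270,350:520]
    cv2.imwrite(f"pics/z{nm}.png",cv2.resize(x[:,:,::-1],None,fx=3.5,fy=3.5,interpolation=cv2.INTER_CUBIC))
```

```text
[[124, 148, 129], [82, 125, 92], [106, 230, 134], [117, 243, 150], [124, 249, 158], [128, 250, 163], [132, 249, 166], [121, 246, 155]] [[67, 66, 135], [66, 136, 186], [67, 133, 241], [68, 130, 248], [69, 125, 250], [69, 121, 250], [68, 125, 249]] [[85, 35, 137], [70, 126, 130], [74, 76, 121], [116, 26, 149]]
guard S z.14 [[ 0.6062 -0.0072  0.14  ]
 [ 0.5339  0.3423  0.14  ]]
```

View pics/zS.png

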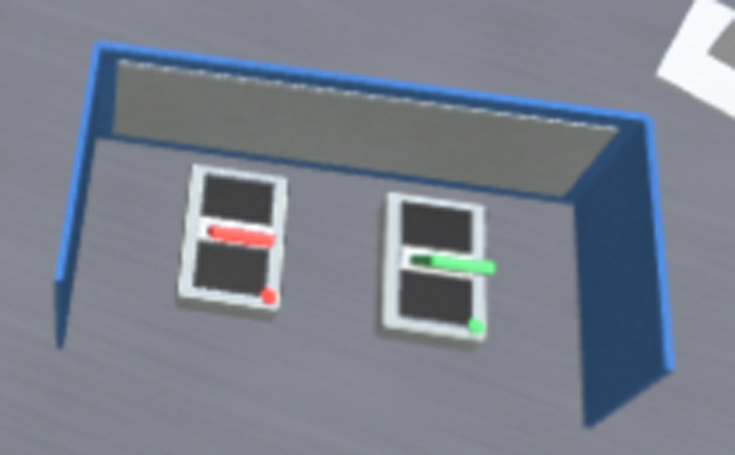

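View pics/zD.png

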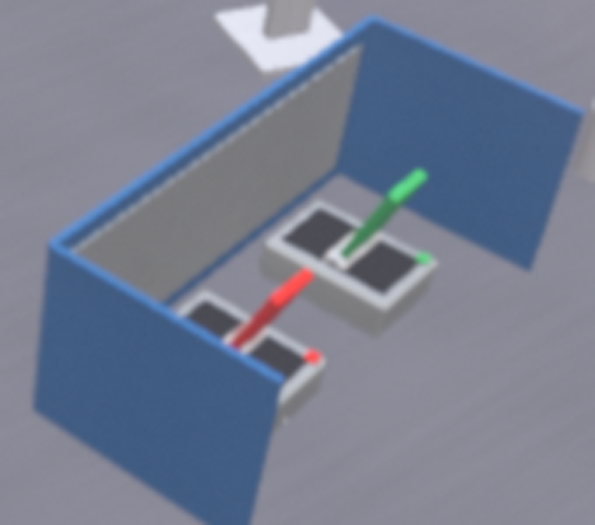

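The zoomed crops show the green box top with corners (S crop) near (388,192), (485,205), (485,338), (383,322). The green paddle's top edge is at about (430–495, 265). The guard's top corners are at (98,43) and (651,118), and in the D crop at (55,243) and (373,17).

Run:
```python
from h import *
import pickle
fs=pickle.load(open("f0.pkl","rb"));S,D=fs["scene"],fs["side"]
s=lambda x,y:(310+x/3.5,200+y/3.5); d=lambda x,y:(350+x/3.5,120+y/3.5)
A=tri(S,s(98,43),D,d(55,243));B=tri(S,s(651,118),D,d(373,17));print("guard",A,B)
m=(A[0]+B[0])/2;y=(B[0]-A[0])[:2];print("len",np.linalg.norm(y));y/=np.linalg.norm(y);x=np.array([y[1],-y[0]]);print("x",x,"yaw",np.arctan2(x[1],x[0]),"mid",m)
c=onz(S,[s(388,192),s(485,205),s(485,338),s(383,322)],.03)
print(c.round(4),np.linalg.norm(np.diff(c,axis=0),axis=1));g=c.mean(0)[:2]
cD=onz(D,[d(266,240),d(318,202),d(437,262),d(385,307)],.03);print(cD.round(4));gd=cD.mean(0)[:2]
print("green",g,gd,"in guard frame",[(float((q-m[:2])@x),float((q-m[:2])@y)) for q in(g,gd)])
cr=onz(S,[s(191,164),s(287,177),s(277,318),s(180,303)],.03).mean(0)[:2];print("red",cr,np.linalg.norm(cr-g))
q=tri(S,s(492,267),D,d(425,175))[0];print("paddle top corner",q,(q[:2]-g)@x,(q[:2]-g)@y)
```

```text
guard (array([ 0.60060994, -0.01407485,  0.138787  ]), np.float64(0.0005287703104796293)) (array([0.52721566, 0.34108311, 0.13506876]), np.float64(0.0017573325227428559))
len 0.3626622425030215
x [0.97930781 0.20237642] yaw 0.20378395112221556 mid [0.5639128  0.16350413 0.13692788]
[[0.5857 0.2024 0.03  ]
 [0.5719 0.2696 0.03  ]
 [0.6674 0.2876 0.03  ]
 [0.6799 0.2204 0.03  ]] [0.068644   0.09716278 0.06841313]
[[0.5836 0.2009 0.03  ]
 [0.5733 0.2631 0.03  ]
 [0.6678 0.2845 0.03  ]
 [0.68   0.2186 0.03  ]]
green [0.62619793 0.24499601] [0.62618662 0.24174254] in guard frame [(0.07748834679987701, 0.0672005989435939), (0.07681885168234534, 0.06401672921291221)]
red [0.65699008 0.1086817 ] 0.1397488801601904
paddle top corner [0.64945746 0.26864504 0.1017734 ] 0.02756425252024899 0.01845249189062978
```

Call:
{"op": "jog_arm", "data": {
  "deltas": [0,0,-0.02,0.075,1,0,0,-0.02,0.075,1,-0.029,-0.017,0,0,1,-0.029,-0.017,0,0,1,-0.029,-0.017,0,0,1,-0.029,-0.017,0,0,1,-0.029,-0.017,0,0,1,-0.029,-0.017,0,0,1,-0.029,-0.017,0,0,1,-0.029,-0.017,0,0,1],
  "force": 50
}}

```text
time: 0.98
tool_pos: [0.2999, 0.3431, 0.2486]
orientation: [0.193, 0.981, -0.0, -0.0]
contact_force: [0.5, -0.2, 0.1]
finger_gap: 1.004
grip_force: 0.0
```

Call:
{"op": "jog_arm", "data": {
  "deltas": [-0.029,-0.017,0,0,1,-0.029,-0.017,0,0,1,-0.029,-0.017,0,0,1,-0.029,-0.017,0,0,1,-0.029,-0.017,0,0,1,-0.029,-0.017,0,0,1,-0.029,-0.017,0,0,1,-0.029,-0.017,0,0,1,-0.012,-0.031,0,0,1,-0.012,-0.031,0,0,1]
}}

```text
time: 1.82
tool_pos: [0.4614, 0.0626, 0.2484]
orientation: [0.194, 0.981, -0.0, -0.0]
contact_force: [0.3, 0.7, 0.5]
finger_gap: 1.004
grip_force: 0.0
```

Call:
{"op": "jog_arm", "data": {
  "deltas": [-0.012,-0.031,0,0,1,-0.012,-0.031,0,0,1,-0.012,-0.031,0,0,1,-0.012,-0.031,0,0,1,-0.012,-0.031,0,0,1,-0.012,-0.031,0,0,1,-0.012,-0.031,0,0,1,-0.012,-0.031,0,0,1,-0.012,-0.031,0,0,1,-0.012,-0.031,0,0,1]
}}

```text
time: 2.65
tool_pos: [0.4537, -0.2697, 0.2485]
orientation: [0.194, 0.981, 0.0, -0.0]
contact_force: [-0.2, -0.1, -0.6]
finger_gap: 1.002
grip_force: 0.0
```

Call:
{"op": "jog_arm", "data": {
  "deltas": [-0.012,-0.031,0,0,1,-0.012,-0.031,0,0,1,0,0,0,0,1,0,0,0,0,1]
}}

```text
time: 2.98
tool_pos: [0.4522, -0.3358, 0.248]
orientation: [0.195, 0.981, 0.001, -0.001]
contact_force: [0.2, 0.8, -0.1]
finger_gap: 0.998
grip_force: 0.0
```

Run:
```python
from h import *
import pickle
f=r.grab_frame("wrist");pickle.dump(f,open("f1.pkl","wb"));save(f,"w1.png");s=r.sense();print(s["time"],s["tool_pos"],s["orientation"],s["qpos"])
```

```text
3.0333 [ 0.45246881 -0.334554    0.24813398] [ 1.94268314e-01  9.80947980e-01  7.34428627e-04 -5.85428341e-04] [-7.90810956e-01  1.53613618e-01  1.52183447e+00  5.62592975e-04
  1.46793770e+00 -1.97064238e+00]
```

View pics/w1.png

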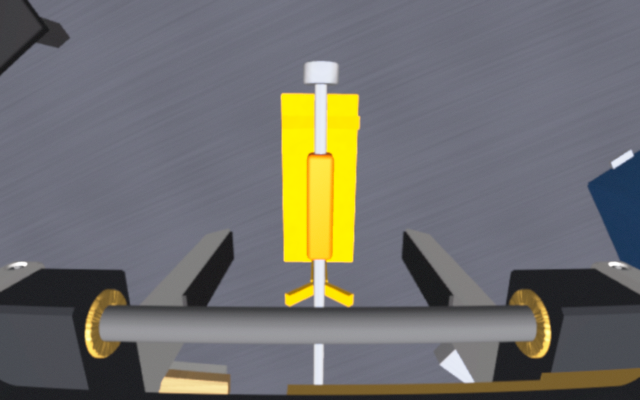

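The wrist view shows the rod upright in the picture and centred between the fingers: handle ends at (320,154) and (319,259), collar (321,72).

Run:
```python
from h import *
import pickle
f=pickle.load(open("f1.pkl","rb"))
p=onz(f,[(320,155),(319.5,258)],.152);print(p,np.linalg.norm(p[0]-p[1]))
c=onz(f,[(321,84),(319,305)],.142)
a=c[1]-c[0];print(c,np.arctan2(a[1],a[0]))
m=p.mean(0);s=r.sense();print(m,np.arctan2(*(p[1]-p[0])[1::-1]))
from scipy.spatial.transform import Rotation as R
M=R.from_quat(s["orientation"]).as_matrix();print(M[:,0],np.arctan2(M[1,0],M[0,0])-np.pi,(m-s["tool_pos"])@M)
```

```text
[[ 0.41670577 -0.31927793  0.152     ]
 [ 0.49769973 -0.35301151  0.152     ]] 0.08773810894815123
[[ 0.36641434 -0.29767446  0.142     ]
 [ 0.54480077 -0.37280451  0.142     ]] -0.3986175449681299
[ 0.45720275 -0.33614472  0.152     ] -0.3946448371405013
[-0.92451896  0.38113336  0.0014339 ] -0.39102230098922686 [-0.00512074  0.00021697  0.09612707]
```

Call:
{"op": "jog_arm", "data": {
  "deltas": [-0.005,0,0.02,0.005,0.6,0,0,0.03,0,0.6,0,0,0.03,0,0.6,0,0,0.023,0,0.6,0,0,0,0,0.6,0,0,0,0,0,0,0,0,0,0,0,0,0,0,0,0,0,0,0,0,0,0,0,0,0],
  "force": 60
}}

```text
time: 3.87
tool_pos: [0.4584, -0.3373, 0.1477]
orientation: [0.196, 0.981, -0.001, 0.001]
contact_force: [-0.2, 0.1, -1.3]
finger_gap: 0.328
grip_force: 0.0
```

Call:
{"op": "jog_arm", "data": {
  "deltas": [0,0,0,0,0,0,0,0,0,0,0,0,0,0,0]
}}

```text
time: 4.12
tool_pos: [0.4582, -0.3364, 0.1469]
orientation: [0.196, 0.981, 0.0, 0.001]
contact_force: [0.3, 3.5, 4.2]
finger_gap: 0.227
grip_force: 60.0
```

Call:
{"op": "jog_arm", "data": {
  "deltas": [0,0,-0.02,0,0,0,0,-0.03,0,0,0,0,-0.035,-0.12,0,0,0,-0.035,-0.12,0,0,0,-0.035,-0.12,0,0,0,-0.01,-0.12,0,0,0,0,-0.12,0,0,0,0,0,0,-0.0104,0.0334,0,0,0,-0.0104,0.0334,0,0,0]
}}

```text
time: 4.95
tool_pos: [0.4631, -0.2671, 0.3085]
orientation: [-0.099, 0.995, 0.001, -0.002]
contact_force: [0.9, 0.5, -3.0]
finger_gap: 0.227
grip_force: 60.0
```

Call:
{"op": "jog_arm", "data": {
  "deltas": [-0.0104,0.0334,0,0,0,-0.0104,0.0334,0,0,0,-0.0104,0.0334,0,0,0,-0.0104,0.0334,0,0,0,-0.0104,0.0334,0,0,0,-0.0104,0.0334,0,0,0,-0.0104,0.0334,0,0,0,-0.0104,0.0334,0,0,0,-0.0104,0.0334,0,0,0,-0.0104,0.0334,0,0,0]
}}

```text
time: 5.78
tool_pos: [0.4969, 0.0827, 0.309]
orientation: [-0.101, 0.995, -0.0, -0.002]
contact_force: [0.7, 0.3, -3.3]
finger_gap: 0.226
grip_force: 60.0
```

Call:
{"op": "jog_arm", "data": {
  "deltas": [-0.0104,0.0334,0,0,0,-0.0104,0.0334,0,0,0,-0.0104,0.0334,0,0,0,-0.0104,0.0334,0,0,0,0,0,0,0,0,0,0,0,0,0,0,0,0,0,0]
}}

```text
time: 6.37
tool_pos: [0.5108, 0.2199, 0.3091]
orientation: [-0.102, 0.995, -0.001, -0.002]
contact_force: [0.1, -0.1, -3.0]
finger_gap: 0.228
grip_force: 60.0
```

Run:
```python
from h import *
import pickle
S=r.grab_frame("scene");D=r.grab_frame("side");s=r.sense();print(s["time"],s["tool_pos"],s["orientation"],s["finger_gap"])
a=np.arctan2(s["orientation"][1],s["orientation"][0]);yaw=2*a-np.pi;print("yaw",yaw)
x=np.array([np.cos(yaw),np.sin(yaw)]);t=np.r_[s["tool_pos"][:2]+.19*x,s["tool_pos"][2]-.116];g=np.array([.626,.244]);gx=np.array([.979,.2026]);gy=np.array([-.2026,.979])
print("exp tip",t,(t[:2]-g)@gx,(t[:2]-g)@gy)
print(proj(S,t),proj(D,t))
P=[np.r_[s["tool_pos"][:2]+.19*x,s["tool_pos"][2]-.006],t]
A=S["image"].copy();B=D["image"].copy()
cv2.imwrite("pics/c.png",np.hstack([cv2.resize(A[150:330,300:520],None,fx=1.8,fy=1.8*1)[:,:,::-1],cv2.resize(B[30:210,350:570],None,fx=1.8,fy=1.8)[:,:,::-1]]))
pickle.dump((S,D,s),open("f2.pkl","wb"))
```

```text
6.4667 [0.51127478 0.21923937 0.30997576] [-1.01146793e-01  9.94871093e-01 -4.32571205e-04 -8.04110262e-04] 0.22376238706468943
yaw 0.2026402011525561
exp tip [0.69738712 0.25747805 0.19397576] 0.07261864337349148 -0.001268022773492493
[[453.68611819 280.54344797]] [[493.76531669 148.95419266]]
```

View pics/c.png

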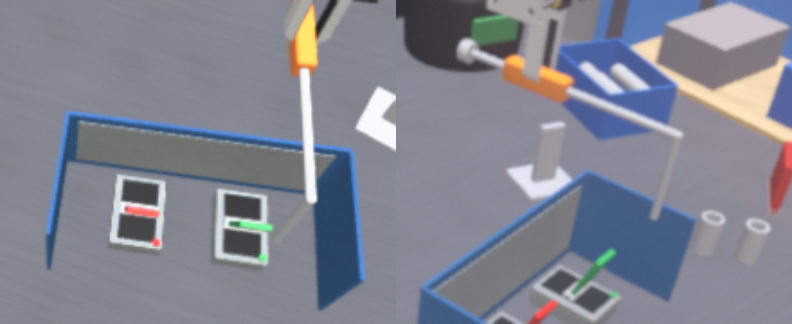

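The picture shows the tip at scene (454,284) and side (494,150), within 3 px of where it should be. The rod hangs level, with the hook over the space behind the green paddle.

Call:
{"op": "jog_arm", "data": {
  "deltas": [0,0,0.0285,0,0,0,0,0.0285,0,0,0,0,0.0285,0,0,0,0,0.0285,0,0,0,0,0,0,0,0,0,0,0,0,0,0,0,0,0]
}}

```text
time: 7.05
tool_pos: [0.5128, 0.22, 0.1987]
orientation: [-0.102, 0.995, 0.0, 0.001]
contact_force: [0.8, -0.5, -1.7]
finger_gap: 0.227
grip_force: 60.0
```

Call:
{"op": "jog_arm", "data": {
  "deltas": [0.01,0,0,0,0,0.01,0,0,0,0,0.01,0,0,0,0,0.01,0,0,0,0,0.008,0,0,0,0,0.008,0,0,0,0,0.008,0,0,0,0,0.006,0,0,0,0,0,0,0,0,0,0,0,0,0,0]
}}

```text
time: 7.88
tool_pos: [0.4426, 0.2062, 0.1969]
orientation: [-0.102, 0.995, -0.0, -0.0]
contact_force: [0.9, 0.3, -1.6]
finger_gap: 0.225
grip_force: 60.0
```

```bash
cat > chk.py <<'E'
from h import *
import sys
S=r.grab_frame("scene");D=r.grab_frame("side");s=r.sense();print(s["time"],s["tool_pos"],s["orientation"],s["contact_force"])
t=s["tool_pos"][:2]+.19*np.array([.979,.2026]);print("tip gx",(t-[.626,.244])@[.979,.2026])
cv2.imwrite("pics/"+sys.argv[1],np.hstack([cv2.resize(A,None,fx=2,fy=2,interpolation=cv2.INTER_CUBIC)[:,:,::-1] for A in(S["image"][150:330,320:520],D["image"][60:240,350:550])]))
E
python3 chk.py d.png
```

```text
7.9833 [0.442874   0.20625514 0.19667274] [-1.02427018e-01  9.94740460e-01 -4.23191193e-05 -3.49270496e-04] [ 1.21115123 -0.366474   -1.69465958]
tip gx 0.0029752142339089073
```

View pics/d.png

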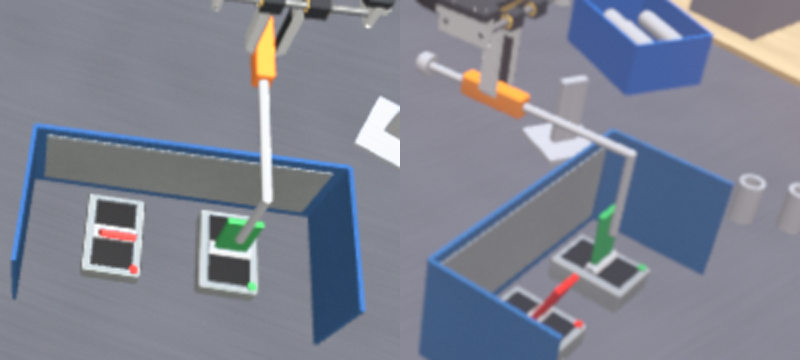

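The picture shows the hook against the far side of the green paddle, which is now about upright; the red paddle is unmoved. I keep pulling.

Call:
{"op": "jog_arm", "data": {
  "deltas": [0.005,0,0,0,0,0.005,0,0,0,0,0.004,0,0,0,0,0.003,0,0,0,0,0.002,0,0,0,0,0,0,0,0,0,0,0,0,0,0]
}}

```text
time: 8.57
tool_pos: [0.424, 0.2024, 0.1969]
orientation: [-0.102, 0.995, -0.0, -0.0]
contact_force: [0.7, 0.6, -2.5]
finger_gap: 0.226
grip_force: 60.0
```

```bash
python3 chk.py e.png
```

```text
8.6667 [0.42418824 0.20236877 0.19687766] [-1.02426526e-01  9.94740540e-01 -2.21542450e-05 -2.54960325e-04] [ 1.46490147  0.2083645  -1.71458916]
tip gx -0.0161055268060617
```

View pics/e.png

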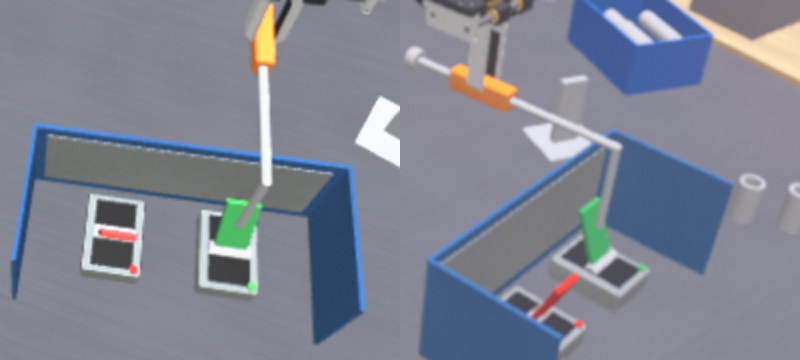

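The paddle now leans clearly towards the guard. I pull a little further, to the stop, and then measure the angle.

Call:
{"op": "jog_arm", "data": {
  "deltas": [0.003,0,0,0,0,0.003,0,0,0,0,0.002,0,0,0,0,0,0,0,0,0,0,0,0,0,0]
}}

```text
time: 9.08
tool_pos: [0.4167, 0.2008, 0.1973]
orientation: [-0.102, 0.995, 0.0, 0.0]
contact_force: [0.9, -0.4, -1.9]
finger_gap: 0.227
grip_force: 60.0
```

```bash
python3 chk.py e2.png
python3 - <<'E'
from h import *
S=r.grab_frame("scene");D=r.grab_frame("side")
g=np.array([.626,.244,0]);gx=np.array([.979,.2026,0]);gy=np.array([-.2026,.979,0])
for f,b in((S,(425,235,465,290)),(D,(435,140,470,200))):
    m=cv2.inRange(hsv(f),(50,70,60),(85,255,255));k=np.zeros_like(m);k[b[1]:b[3],b[0]:b[2]]=m[b[1]:b[3],b[0]:b[2]]
    n,l,st,c=cv2.connectedComponentsWithStats(k);i=1+np.argmax(st[1:,4]);print("mask",st[i],c[i])
    for a in(.15,.25,.35,.45,.55):
        n_=np.cos(a)*gx+np.array([0,0,np.sin(a)]);u=-np.sin(a)*gx+np.array([0,0,np.cos(a)])
        P=[g+[0,0,.03]+.08*u+sx*.004*n_+sy*.02*gy for sx in(-1,1) for sy in(-1,1)]
        q=proj(f,P);print(a,q.min(0).round(1),q.max(0).round(1))
E
```

```text
9.1833 [0.41672098 0.20082584 0.19719401] [-1.02437441e-01  9.94739409e-01  4.82218675e-05  2.76843198e-04] [ 0.81971443  0.49780827 -1.11865421]
tip gx -0.023728565630111654
mask [427 248  24  27 405] [437.70864198 261.37283951]
0.15 [433.5 254.9] [451.5 260.2]
0.25 [433.3 252.1] [451.3 257.2]
0.35 [433.  249.6] [451.  254.4]
0.45 [432.7 247.4] [450.5 251.9]
0.55 [432.2 245.5] [450.1 249.6]
mask [438 159  16  32 308] [445.58441558 175.56168831]
0.15 [446.8 159.5] [458.8 167.8]
0.25 [443.8 158.8] [455.8 166.7]
0.35 [440.9 158.5] [452.9 166. ]
0.45 [438.1 158.4] [450.  165.5]
0.55 [435.4 158.4] [447.2 165.6]
```

In both views the paddle's top edge matches a lean of about 0.44 rad, so it is fully over. I back off, lift and return.

Call:
{"op": "jog_arm", "data": {
  "deltas": [-0.01,0,0,0,0,-0.015,0,0,0,0,-0.015,0,0,0,0,0,0,-0.03,0,0,0,0,-0.03,0,0,0,0,-0.03,0,0,0,0,-0.024,0,0,0,0,0,0,0,0.0068,-0.0334,0,0,0,0.0068,-0.0334,0,0,0]
}}

```text
time: 10.12
tool_pos: [0.4551, 0.1411, 0.3089]
orientation: [-0.105, 0.995, 0.0, -0.002]
contact_force: [0.6, -1.1, -2.7]
finger_gap: 0.229
grip_force: 60.0
```

Call:
{"op": "jog_arm", "data": {
  "deltas": [0.0068,-0.0334,0,0,0,0.0068,-0.0334,0,0,0,0.0068,-0.0334,0,0,0,0.0068,-0.0334,0,0,0,0.0068,-0.0334,0,0,0,0.0068,-0.0334,0,0,0,0.0068,-0.0334,0,0,0,0.0068,-0.0334,0,0,0,0.0068,-0.0334,0,0,0,0.0068,-0.0334,0,0,0]
}}

```text
time: 10.95
tool_pos: [0.4562, -0.2011, 0.308]
orientation: [-0.102, 0.995, 0.002, -0.002]
contact_force: [1.2, -0.2, -3.0]
finger_gap: 0.225
grip_force: 60.0
```

Call:
{"op": "jog_arm", "data": {
  "deltas": [0.0068,-0.0334,0,0,0,0.0068,-0.0334,0,0,0,0.0068,-0.0334,0,0,0,0.0068,-0.0334,0,0,0,0,0,0,0.12,0,0,0,0,0.12,0,0,0,0,0.12,0,0,0,0,0.12,0,0,0,0,0.12,0,0,0,0,0,0]
}}

```text
time: 11.78
tool_pos: [0.4572, -0.3357, 0.3076]
orientation: [0.197, 0.98, 0.002, -0.002]
contact_force: [0.3, -0.3, -2.6]
finger_gap: 0.228
grip_force: 60.0
```

Call:
{"op": "jog_arm", "data": {
  "deltas": [0,0,0,0,0,0,0,0,0,0,0,0,0,0,0]
}}

```text
time: 12.03
tool_pos: [0.4579, -0.3362, 0.3099]
orientation: [0.195, 0.981, 0.0, -0.001]
contact_force: [-0.6, 0.4, -2.7]
finger_gap: 0.228
grip_force: 60.0
```

Run:
```python
from h import *
D=r.grab_frame("side");S=r.grab_frame("scene");s=r.sense();t=s["tool_pos"];print(s["time"],t,s["orientation"])
yaw=2*np.arctan2(s["orientation"][1],s["orientation"][0])-np.pi;print("yaw",yaw)
x=np.array([np.cos(yaw),np.sin(yaw),0]);g=t-[0,0,.006]
for f in(D,S):print(proj(f,[g-.107*x,g+.19*x,g+.19*x-[0,0,.11]]).round(1).tolist())
cv2.imwrite("pics/f.png",np.hstack([cv2.resize(A,None,fx=2,fy=2,interpolation=cv2.INTER_CUBIC)[:,:,::-1] for A in(D["image"][60:340,100:300],S["image"][60:340,130:330])]))
Tx=np.array([-np.cos(yaw),-np.sin(yaw)]);Ty=np.array([Tx[1],-Tx[0]]);d=np.array([.4582,-.3364])-t[:2];print("shift",d@Tx,d@Ty)
```

```text
12.1333 [ 0.45803906 -0.33631172  0.31052853] [ 1.95595474e-01  9.80684626e-01  1.48186533e-04 -2.29017703e-04]
yaw -0.39372924589453007
[[178.9, 108.1], [177.0, 210.4], [189.4, 260.8]]
[[263.0, 63.1], [159.4, 131.1], [177.2, 162.5]]
shift -0.00018249380810736693 -1.9783467025198455e-05
```

View pics/f.png

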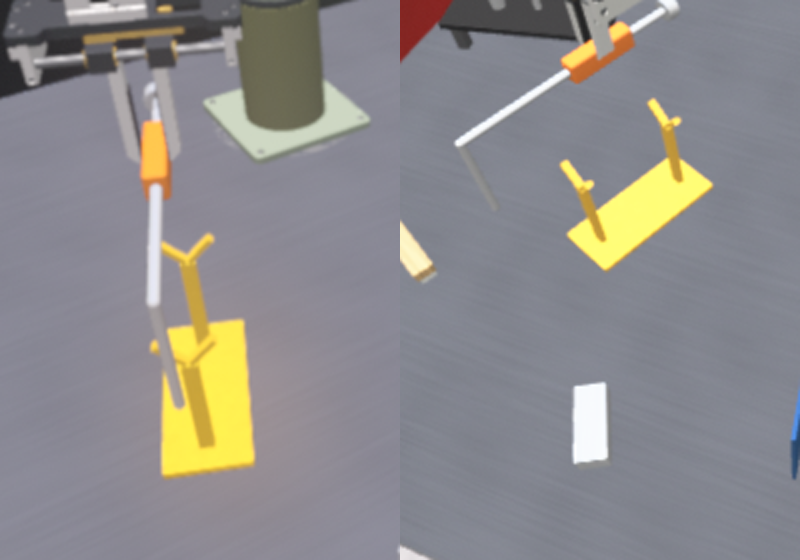

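The picture shows the rod level, with the bend (176.5,211.5) and tip (189.5,262.5) in the side view where the pose predicts, so it has not slipped. I lower it straight down into the forks and let go.

Call:
{"op": "jog_arm", "data": {
  "deltas": [0,0,0.03,0,0,0,0,0.03,0,0,0,0,0.03,0,0,0,0,0.03,0,0,0,0,0.02,0,0,0,0,0.012,0,0,0,0,0.006,0,0,0,0,0.004,0,0,0,0,0,0,0,0,0,0,0,0]
}}

```text
time: 12.97
tool_pos: [0.459, -0.3373, 0.1504]
orientation: [0.196, 0.981, -0.001, 0.001]
contact_force: [-0.1, -0.3, -2.2]
finger_gap: 0.228
grip_force: 60.0
```

Call:
{"op": "jog_arm", "data": {
  "deltas": [0,0,0.001,0,0,0,0,0,0,0.5,0,0,0,0,0.5,0,0,0,0,0.5,0,0,0,0,0.5,0,0,0,0,0.5,0,0,0,0,0.5,0,0,0,0,0.5,0,0,0,0,0.5]
}}

```text
time: 13.72
tool_pos: [0.4581, -0.3364, 0.1478]
orientation: [0.196, 0.981, 0.0, -0.0]
contact_force: [0.0, -0.2, 0.9]
finger_gap: 0.501
grip_force: 0.0
```

Call:
{"op": "jog_arm", "data": {
  "deltas": [0,0,-0.01,0,0.6,0,0,-0.02,0,0.6,0,0,-0.03,0,0.6,0,0,-0.03,0,0.6,0,0,-0.02,0,0.6,0,0,0,0,0.6,0,0,0,0,0.6,0,0,0,0,0.6,0,0,0,0,0.6]
}}

```text
time: 14.47
tool_pos: [0.4572, -0.3355, 0.2558]
orientation: [0.196, 0.981, 0.001, -0.002]
contact_force: [-0.6, 0.3, -1.3]
finger_gap: 0.602
grip_force: 0.0
```

Run:
```python
from h import *
import pickle
W=r.grab_frame("wrist");D=r.grab_frame("side");S=r.grab_frame("scene");s=r.sense();print(s["time"],s["tool_pos"],s["finger_gap"])
cv2.imwrite("pics/g.png",np.hstack([cv2.resize(A,None,fx=2,fy=2)[:,:,::-1] for A in(D["image"][150:340,110:300],S["image"][90:280,150:340])]))
m=cv2.inRange(hsv(W),(5,150,120),(18,255,255));n,l,st,c=cv2.connectedComponentsWithStats(m);print([(st[i].tolist(),c[i].tolist()) for i in range(1,n) if st[i,4]>300],onz(W,c[1:],.147)[st[1:,4]>300])
```

```text
14.6167 [ 0.45745353 -0.3357785   0.25612576] 0.6014149308001951
[] []
```

View pics/g.png

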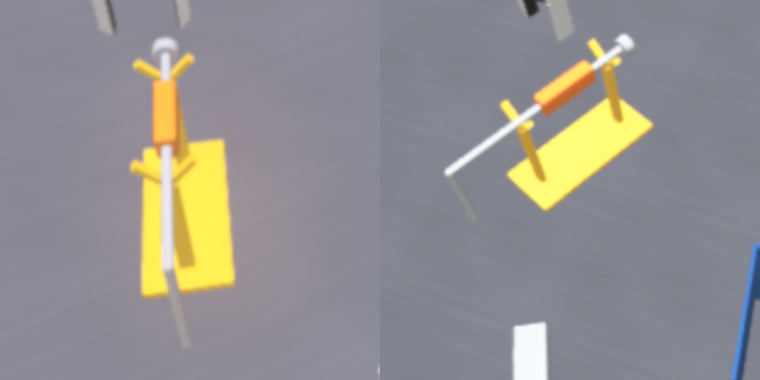

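The rod lies back in the forks with its tip at scene (197.5,200), against (197,199) at the start. The gripper is clear.

```bash
python3 -c "
from cell import r
print(r.hand_in())"
```

```text
the job is handed in; nothing more can be done
None
```

I pulled the green paddle fully over (about 0.44 rad lean towards the guard, measured in two views), left the red switch alone, laid the rod back in its cradle hook down, and handed the job in after about 15 s; no verdict came back.

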